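Open the snap lid and reset the tripped switch

ROBOT

A 7-joint arm with a two-finger parallel gripper is mounted at the origin on a cart in front of the work surface, level with it; the furniture and walls round the work are solid. World frame = base frame: x ahead of the robot, y to its left, z up, the work surface at z = 0. Lengths are in m, angles in rad, forces in N, time in s.
With the tool pointing down it reaches from about 0.425 to 0.925 m from the base axis. Payload 6.8 kg.
Tool frame: the origin (TCP) lies on the centre line of the jaws, within the pads' length; the fingertips stand 14 mm ahead of it and the grasp point (between the pads) lies 5 mm behind it (bot.finger_overhang is the distance from the TCP to the fingertips, in m); z points along the fingers, y is the line along which they close (so a half turn about z gives the same grasp; the last joint's range is limited). The gripper opens to 85 mm and grips with 20 to 120 N. Pads are 22 mm wide; open, the fingers measure 114 mm over their backs; the gripper's body (76 mm by 85 mm) begins 54 mm behind the grasp point. The pads swing forward as they close: fully open they stand 13 mm farther back than shut.
Start: joints at [-1.378, 0.477, 0.022, 1.555, -0.011, 1.109, -0.083], TCP at [0.2, 0.645, 0.245] pointing down, gripper open.
Joint ranges: [-2.96, 2.96], [-0.34, 2.1], [-1.41, 1.46], [0.24, 2.44], [-1.37, 4.51], [0.17, 1.92], [-2.96, 2.96]. Speed limits (rad/s): [2.39, 2.39, 3.14, 3.14, 3.14, 3.14, 3.14].

INTERFACE

Orientations are given as a unit quaternion [w, x, y, z].
In Python, from station import bot gives the robot as it stands.
- The arm moves only by the shell command python3 -m inch 'ROWS' [OPENING] [FORCE]. ROWS is JSON, a list of rows, each a list of 4 numbers: the shift along the tool's x, y, z in m, then the turn about the tool's z in degrees. A call has 1 to 12 rows; each row shifts and turns the commanded pose from where the row before left it, along the tool's axes as they then stand; what a row does not reach is not made up. A row lasts 1/10 s, in which the tool goes at most 50 mm and 8.59 degrees, less where a joint would pass 70% of its speed; a pose out of reach is approached as far as the arm can. A call is refused whole if a number of a shift passes 0.05 or a number of a turn 8.59, either way. A call with a gripper value outside its range is refused whole. OPENING is the finger opening in m, from 0 to 0.0854, set as the call begins (- or left out, the last holds). The fingers move at their own pace and stop on an object; FORCE is the grip in N (left out, the last holds). Time passes only in rows, so rows that do not move let the fingers close. It gives the time, the measured TCP pose, the force, the opening and the grip force at its end, in the units of the state.
- bot.get_obs(): the state, without advancing time (a new reading comes with each control period).
- bot.read_camera(name): name is "side" or "top" or "wrist"; returns a dict with "color" (420x560x3 uint8, red, green, blue), "mtx" (3x3 intrinsics, pixels), "world_from_camera" (4x4, takes a point from camera to world coordinates); the wrist camera has in their place "hand_eye" (4x4, takes a point from camera to tool coordinates, whose origin is the TCP and whose axes are the flange's). Camera axes: x right, y up, looking along -z (the intrinsics and any distortion apply to the point x, -y, -z); pixel columns grow to the right and rows downward; lengths in m; the calibration is good to about 2 mm. The wrist camera is an equidistant fisheye: a pixel r from the principal point sees the ray r / f radians off the axis. A picture is of the moment at which its call begins: read the wrist's pose just before it. There is no depth.
- bot.hand_in(): hands the job in; it is judged then, once.
The state is a dict: "t": time; "q": joint angles; "joint_vel": joint speeds; "joint_torque": joint torques, N m; "eef_pos": TCP position; "tool_rot": TCP orientation; "contact_force": force on the tool from outside, world axes, zero at the start; "torque": the same for the moment, N m; "gripper_width": opening from 0.0 (shut) to 1.0 (fully open); "grasp_force": force on a finger pad.
Only numpy, scipy, OpenCV 4.12 (cv2) and the standard library are available. Lean on these libraries where they do the work, as an engineer would, in place of code of your own. Each camera call takes 0.05 s, during which the arm holds its last target. There are 200 camera calls.

TASK

The motor protection switch in the small white box with the grey lid has tripped. Squeeze the box's two orange side tabs together so that the lid springs up, swing the lid all the way back until it rests on its stop, then push the red toggle inside fully over towards the lid's hinge to switch it on. Leave the lid open, and do not disturb the ring, the steel block and the blue knob lying nearby.

Things in the scene. Friction and masses are not known exactly. Their poses are not given: they have to be found in the camera images.
- starter_box: White box fixed to the bench, 110 x 50 mm, 46 mm high; its grey cap lid adds 18 mm (64 mm when shut). Ears 4 mm high stick out 14 mm front and rear. Origin: centre of the underside. x runs from the front (robot's side, near the tabs) to the rear (hinge end), y to the left, z up. Inside, a black switch, top at z = 38 mm; its red toggle pivots at x = 0, y = 0, z = 38 mm.
- tab_left_face (a point): Centre of the outer face of the left (+y) orange tab, at x = -35, y = +35, z = 32 mm in the box frame when out. The face is 24 mm long (x) and 20 mm high (z), 10 mm proud of the box's wall; the two faces are 70 mm apart.
- tab_right_face (a point): The same for the right (-y) orange tab, at x = -35, y = -35, z = 32 mm.
- tab_left (a joint): How far the left tab is pressed in, in m: 0 out, 0.007 fully in. A spring pushes it out (2.4 N at rest, 6.6 N fully in). Its hook lets go of the lid from about 0.0027.
- tab_right (a joint): The same for the right tab. The lid comes free only while both are in.
- lid (a joint): Lid angle in rad: 0 shut, 2.0 on its stop, leaning back behind upright (1.57). When both hooks let go, a damped wire spring lifts it in about 3 s to about 1.0 and no farther (about 1 N on anything in its way); from there it must be pushed. Let go below upright it falls back to 1.0, past 1.65 it falls by itself to 2.0 and stays. The lid weighs about 60 g.
- lid_hinge (a point): Middle of the lid's hinge axis, at x = +55, y = 0, z = 46 mm in the box frame; the axis runs along the box's y.
- lid_edge (a point): Middle of the lower front edge of the lid, 110 mm from the hinge axis; the lid is 46 mm wide. At lid = 1.0 it is at x = -4, z = 139 mm in the box frame, and the lid's underside looks to the front.
- toggle (a joint): Toggle angle in rad: 0 leans 0.35 rad to the front (off), 0.7 leans 0.35 rad to the rear, towards the hinge (on, at its stop). It stays where it is left and needs about 2 N at its tip. It starts tripped, between 0 and 0.2.
- toggle_tip (a point): Top of the red toggle, 22 mm from its pivot; the toggle is 7 mm thick and 13 mm wide.
- ring_gauge: Steel ring, 51 mm across, 16 mm high, lying loose beside the box. Origin: centre of the underside.
- gauge_block: Steel block, 25 x 50 x 30 mm high, with two holes, loose beside the box. Origin: centre of the underside.
- spare_knob: Blue star knob, 40 mm across, 41 mm high with its stud up, loose to the left of the box, towards the rear. Origin: centre of the underside.
Mind the look-alikes: they are no part of the job. There is more than one size of the starter_box; the one meant has the size given above.

How it is judged:
By the outcome, as a careful person would: the job done as asked, in the order asked, and still so for the second after the job is handed in, with the robot touching nothing.
It also fails if it takes over 50 s, if anything falls off the work surface, if the arm or the gripper's body presses on something with over 40 N, if the wrist force passes 120 N, or if a joint passes its speed limit or range.

## Working session

There is one attempt and no reset: what is moved stays moved. The work goes in short steps, Python scripts to look and compute and a shell command to move; the robot and the scene stay as the last step left them, time stands still between calls to the robot, and variables do not carry over. Pictures are saved under pics/ and viewed, at most 10 in all, crops included, and the job is handed in when it is done.

```bash
mkdir -p pics
python3 - <<'E'
from station import bot
import cv2,numpy as np,pickle
o=bot.get_obs();print(o['t'],o['eef_pos'],o['tool_rot'],o['gripper_width'],bot.finger_overhang)
d={}
for n in("top","side"):
    d[n]=bot.read_camera(n);cv2.imwrite(f"pics/{n}0.png",d[n]["color"][:,:,::-1]);print(n,d[n]["mtx"].tolist(),np.round(d[n]["world_from_camera"],3).tolist(),d[n].keys())
pickle.dump(d,open("d0.pkl","wb"))
E
```

```text
0.0 [0.19981469 0.6441318  0.24430305] [-9.41250859e-05  1.49828969e-01  9.88711473e-01 -9.46049829e-04] 1.000201677139903 0.014
top [[535.0862169732437, 0.0, 276.5255357621095], [0.0, 535.0862169732437, 206.2755954683312], [0.0, 0.0, 1.0]] [[0.018, 0.998, -0.065, 0.406], [-1.0, 0.017, -0.024, 0.159], [-0.023, 0.065, 0.998, 0.903], [0.0, 0.0, 0.0, 1.0]] dict_keys(['color', 'mtx', 'world_from_camera'])
side [[413.8988486655532, 0.0, 281.7312065185572], [0.0, 413.8988486655532, 209.79073939891472], [0.0, 0.0, 1.0]] [[-0.997, 0.037, -0.07, 0.42], [-0.079, -0.489, 0.869, 0.904], [-0.002, 0.872, 0.49, 0.492], [0.0, 0.0, 0.0, 1.0]] dict_keys(['color', 'mtx', 'world_from_camera'])
```

View pics/top0.png

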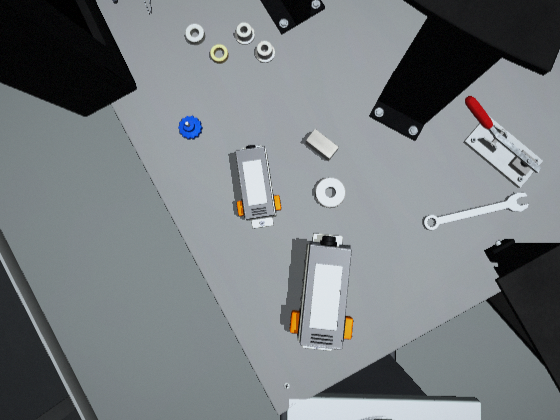

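View pics/side0.png

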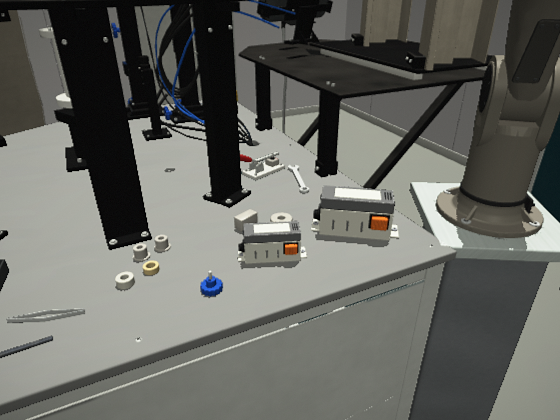

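Two boxes have orange tabs: the small one at top (255,185) / side (271,243), and the large one at top (325,290) / side (355,213). At about 630 px/m the small one is about 70 px, or 110 mm, long and the other about 170 mm. So the small one is meant. I'll confirm that in a crop and measure it.

```bash
cat > h.py <<'E'
import numpy as np,cv2
def ray(c,u,v):
    K=c["mtx"];T=np.array(c["world_from_camera"]);d=np.array([(u-K[0,2])/K[0,0],-(v-K[1,2])/K[1,1],-1.]);return T[:3,3],T[:3,:3]@d
def onz(c,u,v,z):
    o,d=ray(c,u,v);return o+d*(z-o[2])/d[2]
def proj(c,p):
    T=np.array(c["world_from_camera"]);q=T[:3,:3].T@(np.array(p)-T[:3,3]);K=c["mtx"];return K[0,2]-K[0,0]*q[0]/q[2],K[1,2]+K[1,1]*q[1]/q[2]
E
python3 - <<'E'
from h import *
import pickle
d=pickle.load(open("d0.pkl","rb"))
t,s=d["top"],d["side"]
for n,c in d.items():
    m=cv2.inRange(cv2.cvtColor(c["color"],cv2.COLOR_RGB2HSV),(8,150,80),(22,255,255))
    k,_,st,ce=cv2.connectedComponentsWithStats(m)
    for i in range(1,k):
        if st[i,4]>15: print(n,st[i],np.round(ce[i],1),np.round(onz(c,*ce[i],.042 if n=="top" else .032),4), np.round(cv2.minAreaRect(np.argwhere(np.isin(cv2.connectedComponents(m)[1],[i]))[:,::-1].astype(np.float32))[2],1))
a=cv2.resize(t["color"][135:235,215:345],None,fx=4,fy=4,interpolation=cv2.INTER_CUBIC)
b=cv2.resize(s["color"][210:275,230:310],None,fx=5,fy=5,interpolation=cv2.INTER_CUBIC)
b=cv2.resize(b[:,:],(280,228));im=np.zeros((400,800,3),np.uint8);im[:,:520]=a;im[:228,520:]=b
cv2.imwrite("pics/crop.png",im[:,:,::-1])
for n,u,v in(("knob",190,127),("ring",330,192),("block",321,145),("postfoot",378,113),("postfoot2",413,131),("big",325,290)):print(n,np.round(onz(t,u,v,.02),3))
E
```

```text
top [274 195   7  15  82] [277.  202.1] [0.4686 0.1786 0.042 ] 81.9
top [237 201   7  15  81] [239.7 208. ] [0.4581 0.2386 0.042 ] 81.9
top [290 311  10  23 172] [294.3 321.8] [0.2783 0.1476 0.042 ] 6.3
top [344 316   9  23 165] [348.  327.7] [0.2709 0.0623 0.042 ] 5.2
side [371 216  17  15 219] [378.8 222.6] [0.2736 0.1276 0.032 ] 4.8
side [285 244  13  11 126] [290.5 248.6] [0.4568 0.2396 0.032 ] 90.0
knob [0.594 0.327 0.02 ]
ring [0.488 0.092 0.02 ]
block [0.567 0.108 0.02 ]
postfoot [0.622 0.013 0.02 ]
postfoot2 [ 0.592 -0.045  0.02 ]
big [0.328 0.098 0.02 ]
```

View pics/crop.png

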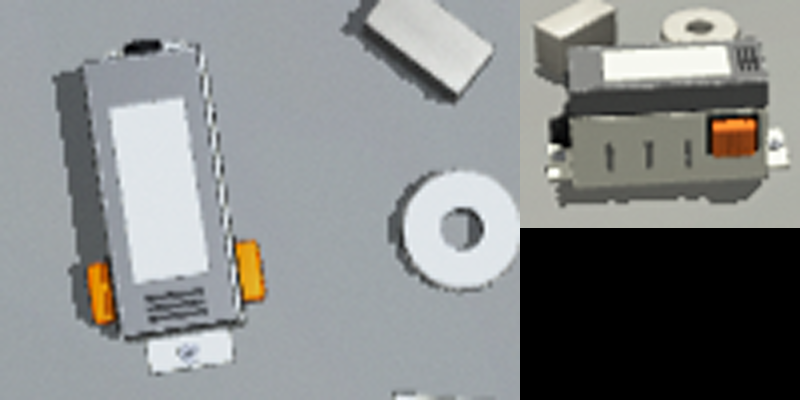

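The crop confirms it. The small box has orange tabs at crop (100,292) and (250,270), a black hinge at the rear (142,47) and the front ear at (190,352). The ring is at (462,230) and the block at (430,45). Next I work out its pose and the first move.

```bash
cat >> h.py <<'E'
from scipy.spatial.transform import Rotation as Ro
def to(bot,p,yaw):
    "shift in present tool axes to p; tool turn (deg) so that tool y points along world yaw"
    o=bot.get_obs();q=o["tool_rot"];R=Ro.from_quat([q[1],q[2],q[3],q[0]]).as_matrix()
    y=R[:,1];t=-(np.degrees(yaw-np.arctan2(y[1],y[0])));t=(t+180)%360-180
    print("t",round(o["t"],2),"shift mm",np.round(1e3*R.T@(np.array(p)-o["eef_pos"]),1),"turn",round(t,2),"tilt",np.round(R[:2,2],4))
E
python3 - <<'E'
from h import *
import pickle
from station import bot
d=pickle.load(open("d0.pkl","rb"));t=d["top"]
c=[onz(t,215+u/4,135+v/4,z)for u,v,z in((125,338,.064),(243,322,.064),(85,62,.064),(198,45,.064))]
print(np.round(c,4));print("centre",np.mean(c,0));f,r=(c[0]+c[1])/2,(c[2]+c[3])/2
v=r-f;print("len",np.linalg.norm(v),"yaw",np.degrees(np.arctan2(v[1],v[0])))
to(bot,[.462,.207,.2],np.radians(99.5))
E
```

```text
[[0.4388 0.2259 0.064 ]
 [0.4459 0.1796 0.064 ]
 [0.548  0.2442 0.064 ]
 [0.5555 0.1995 0.064 ]]
centre [0.49706    0.21230477 0.064     ]
len 0.11100100532276164 yaw 9.898667158395813
t 0.1 shift mm [-379.9 -339.8   45. ] turn -26.74 tilt [-0.0004 -0.0016]
```

```bash
python3 -m inch '[[-0.0317,-0.0283,0.0037,0],[-0.0317,-0.0283,0.0037,0],[-0.0317,-0.0283,0.0037,0],[-0.0317,-0.0283,0.0037,0],[-0.0317,-0.0283,0.0037,0],[-0.0317,-0.0283,0.0037,0],[-0.0317,-0.0283,0.0037,0],[-0.0317,-0.0283,0.0037,0],[-0.0317,-0.0283,0.0037,0],[-0.0317,-0.0283,0.0037,0],[-0.0317,-0.0283,0.0037,0],[-0.0317,-0.0283,0.0037,0]]' 0.0854 20
python3 -m inch '[[0,0,0,-6.7],[0,0,0,-6.7],[0,0,0,-6.7],[0,0,0,-6.7],[0,0,0,0],[0,0,0,0]]'
python3 - <<'E'
from h import *
import pickle
from station import bot
to(bot,[.4625,.2066,.2],np.radians(99.8))
o=bot.get_obs();c=bot.read_camera("wrist");pickle.dump((o,c),open("w1.pkl","wb"))
print({k:(np.round(v,4).tolist()) for k,v in c.items() if k!="color"})
cv2.imwrite("pics/w1.png",c["color"][:,:,::-1])
E
```

```text
t: 1.3
eef_pos: [0.4631, 0.206, 0.2006]
tool_rot: [-0.0, 0.15, 0.989, -0.0]
contact_force: [0.4, 0.2, 0.7]
gripper_width: 0.997
grasp_force: 0.0
t: 1.9
eef_pos: [0.4625, 0.2075, 0.2007]
tool_rot: [-0.0, -0.082, 0.997, -0.0]
contact_force: [-0.9, -0.9, -0.3]
gripper_width: 1.003
grasp_force: 0.0
t 1.9 shift mm [ 0.2 -0.8  0.7] turn -0.42 tilt [-0.0005 -0.0002]
{'mtx': [[325.1923, 0.0, 280.5299], [0.0, 325.1923, 209.8346], [0.0, 0.0, 1.0]], 'hand_eye': [[-0.0012, 0.9642, 0.2653, 0.0673], [1.0, 0.0015, -0.0008, 0.0012], [-0.0011, 0.2653, -0.9642, -0.1283], [0.0, 0.0, 0.0, 1.0]]}
```

View pics/w1.png

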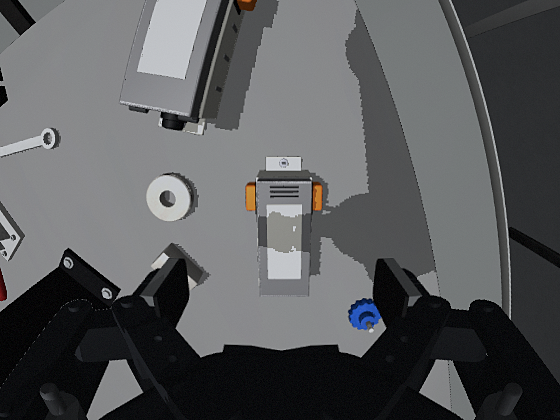

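The wrist view shows the small box, with its tabs at about (251,197) and (318,197), centred between the jaws. The ring is at (169,197). Next I measure the tabs in tool axes.

Run:
```python
from h import *
import pickle
o,c=pickle.load(open("w1.pkl","rb"));K=c["mtx"];H=np.array(c["hand_eye"])
m=cv2.inRange(cv2.cvtColor(c["color"],cv2.COLOR_RGB2HSV),(8,130,60),(22,255,255))
k,_,st,ce=cv2.connectedComponentsWithStats(m)
def w(u,v,z):
    a=np.array([u-K[0,2],v-K[1,2]])/K[0,0];r=np.hypot(*a);x,y=a/r*np.sin(r);d=H[:3,:3]@[x,-y,-np.cos(r)]
    return H[:3,3]+d*((o["eef_pos"][2]-z)-H[2,3])/d[2]
for i in range(1,k):
    if st[i,4]>40:
        x,y,W,h,_=st[i];print(st[i],ce[i]);
        for z in(.042,.032):print(z,"L",np.round(1e3*w(x-.5,ce[i][1],z),1),"R",np.round(1e3*w(x+W-.5,ce[i][1],z),1),"T",np.round(1e3*w(ce[i][0],y-.5,z),1),"B",np.round(1e3*w(ce[i][0],y+h-.5,z),1))
```

```text
[237   0  20  11 160] [246.275     4.41875]
0.042 L [177.6 -37.4 158.7] R [176.7 -19.6 158.7] T [182.1 -28.7 158.7] B [170.9 -28.6 158.7]
0.032 L [181.4 -38.8 168.7] R [180.5 -20.3 168.7] T [186.1 -29.8 168.7] B [174.6 -29.6 168.7]
[246 182  10  29 248] [250.18145161 196.58467742]
0.042 L [  0.8 -30.4 158.7] R [  0.8 -21.2 158.7] T [ 14.8 -25.8 158.7] B [-12.3 -26.4 158.7]
0.032 L [ -1.5 -31.5 168.7] R [ -1.5 -22.  168.7] T [ 12.9 -26.7 168.7] B [-15.1 -27.4 168.7]
[313 182  10  29 250] [317.012 195.8  ]
0.042 L [  1.5  30.5 158.7] R [  1.5  39.7 158.7] T [ 14.7  34.3 158.7] B [-12.4  35.  158.7]
0.032 L [ -0.8  31.5 168.7] R [ -0.8  41.  168.7] T [ 12.9  35.5 168.7] B [-15.2  36.2 168.7]
```

```bash
python3 -m inch '[[0.0005,0.001,0.03,-0.3],[0.0005,0.001,0.03,0],[0,0.0005,0.03,0],[0,0,0,0],[0,0,0,0],[0,0,0,0]]'
python3 - <<'E'
from h import *
import pickle
from station import bot
o=bot.get_obs();c=bot.read_camera("wrist");K=c["mtx"];H=np.array(c["hand_eye"])
print(o["eef_pos"])
cv2.imwrite("pics/w2.png",cv2.resize(c["color"][150:400,80:480,::-1],None,fx=2,fy=2))
m=cv2.inRange(cv2.cvtColor(c["color"],cv2.COLOR_RGB2HSV),(8,130,60),(22,255,255))
k,_,st,ce=cv2.connectedComponentsWithStats(m)
def w(u,v,z):
    a=np.array([u-K[0,2],v-K[1,2]])/K[0,0];r=np.hypot(*a);x,y=a/r*np.sin(r);d=H[:3,:3]@[x,-y,-np.cos(r)]
    return H[:3,3]+d*((o["eef_pos"][2]-z)-H[2,3])/d[2]
for i in range(1,k):
    if st[i,4]>40:
        x,y,W,h,_=st[i];print(st[i],ce[i])
        for z in(.042,):print(z,"L",np.round(1e3*w(x-.5,ce[i][1],z),1),"R",np.round(1e3*w(x+W-.5,ce[i][1],z),1),"T",np.round(1e3*w(ce[i][0],y-.5,z),1),"B",np.round(1e3*w(ce[i][0],y+h-.5,z),1))
E
```

```text
t: 2.55
eef_pos: [0.4623, 0.2104, 0.1124]
tool_rot: [0.001, -0.086, 0.996, 0.001]
contact_force: [-0.9, 0.4, 0.0]
gripper_width: 1.0
grasp_force: 0.0
[0.46228309 0.21043807 0.11236054]
[227 205  14  40 497] [233.61971831 225.12273642]
0.042 L [  2.4 -33.6  70.4] R [  2.4 -24.5  70.4] T [ 16.2 -28.4  70.4] B [-11.1 -29.6  70.4]
[320 205  15  40 498] [326.81124498 225.13855422]
0.042 L [ 2.3 26.5 70.4] R [ 2.2 36.4 70.4] T [16.1 30.8 70.4] B [-11.2  31.9  70.4]
```

View pics/w2.png

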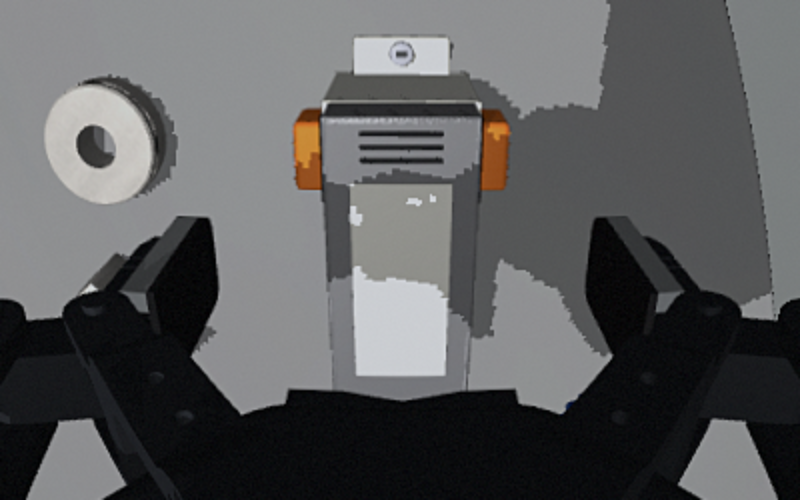

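Wrist view 2: the fingers' inner edges at crop (218,586) and the tabs' outer edges at (295,509) share the midline at column 402. The jaws are centred within about 1 mm, so I'm descending.

```bash
python3 -m inch '[[0.001,0.0005,0.02,0],[0.001,0,0.02,0],[0,0,0.02,0],[0,0,0.012,0],[0,0,0.01,0],[0,0,0,0],[0,0,0,0]]'
python3 -m inch '[[0,0,0,0],[0,0,0,0],[0,0,0,0],[0,0,0,0]]' 0.066 20
```

```text
t: 3.3
eef_pos: [0.4597, 0.2103, 0.0294]
tool_rot: [0.0, -0.086, 0.996, 0.0]
contact_force: [-0.4, 0.0, -0.0]
gripper_width: 1.0
grasp_force: 0.0
t: 3.7
eef_pos: [0.4599, 0.2103, 0.0295]
tool_rot: [0.001, -0.086, 0.996, 0.0]
contact_force: [1.0, -0.5, 3.5]
gripper_width: 0.774
grasp_force: 3.6
```

```bash
python3 -m inch '[[0,0,0,0],[0,0,0,0],[0,0,0,0],[0,0,0,0],[0,0,0,0],[0,0,0,0],[0,0,0,0],[0,0,0,0]]' 0.057 20
python3 - <<'E'
from station import bot
import cv2
c=bot.read_camera("side");cv2.imwrite("pics/s2.png",cv2.resize(c["color"][140:290,190:390,::-1],None,fx=3,fy=3))
E
```

```text
t: 4.5
eef_pos: [0.4599, 0.2101, 0.0295]
tool_rot: [0.001, -0.086, 0.996, 0.0]
contact_force: [-0.5, -1.9, 8.6]
gripper_width: 0.667
grasp_force: 6.2
```

View pics/s2.png

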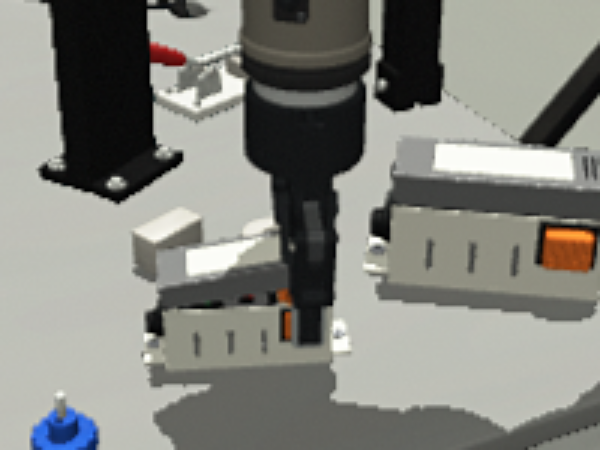

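The lid has lifted (gap visible at about (230,290)) and rests against the gripper body. Now I release and rise.

```bash
python3 -m inch '[[0,0,0,0],[0,0,0,0],[0,0,0,0],[0,0,0,0],[0,0,-0.02,0],[0,0,-0.03,0],[0,0,-0.04,0],[0,0,-0.04,0],[0,0,-0.02,0],[0,0,0,0]]' 0.0854 20
python3 -m inch '[[0.02,0,0,0],[0.02,0,0,0],[0.01,0,0,0],[0,0,0,0],[0,0,0,0],[0,0,0,0],[0,0,0,0],[0,0,0,0],[0,0,0,0],[0,0,0,0],[0,0,0,0],[0,0,0,0]]' 0
python3 -m inch '[[0,0,0,0],[0,0,0,0],[0,0,0,0],[0,0,0,0],[0,0,0,0],[0,0,0,0],[0,0,0,0],[0,0,0,0],[0,0,0,0],[0,0,0,0],[0,0,0,0]]' 0
python3 - <<'E'
from station import bot
import cv2
c=bot.read_camera("side");cv2.imwrite("pics/s3.png",cv2.resize(c["color"][90:290,190:390,::-1],None,fx=3,fy=3))
E
```

```text
t: 5.55
eef_pos: [0.4609, 0.2111, 0.182]
tool_rot: [0.003, -0.086, 0.996, 0.002]
contact_force: [-0.5, 0.1, -0.3]
gripper_width: 0.996
grasp_force: 0.0
t: 6.75
eef_pos: [0.41, 0.2015, 0.1789]
tool_rot: [0.0, -0.086, 0.996, 0.0]
contact_force: [0.5, 0.3, 0.5]
gripper_width: -0.002
grasp_force: 0.0
t: 7.85
eef_pos: [0.41, 0.2015, 0.1789]
tool_rot: [0.0, -0.086, 0.996, 0.0]
contact_force: [-0.4, 0.3, -0.4]
gripper_width: -0.001
grasp_force: 0.0
```

View pics/s3.png

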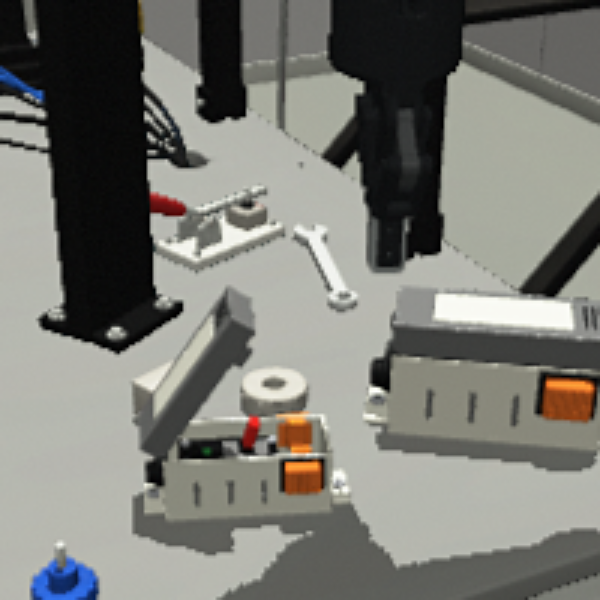

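The lid stands at about 1.0, with its edge at (235,295). The red toggle at (250,433) leans to the front. Next I lower the shut fingers and push the lid.

```bash
python3 -m inch '[[0,0,0.025,0],[0,0,0.02,0],[-0.02,0,0,0],[-0.02,0,0,0],[-0.015,0,0,0],[-0.01,0,0,0],[-0.01,0,0,0],[-0.01,0,0,0]]' 0
python3 -m inch '[[-0.01,0,0,0],[-0.01,0,0,0],[-0.01,0,0,0],[-0.01,0,0,0],[-0.01,0,0,0],[-0.01,0,0,0],[0,0,0,0],[0,0,0,0]]'
python3 - <<'E'
from station import bot
import cv2
c=bot.read_camera("side");cv2.imwrite("pics/s4.png",cv2.resize(c["color"][90:290,190:390,::-1],None,fx=3,fy=3))
E
```

```text
t: 8.7
eef_pos: [0.4939, 0.2161, 0.1338]
tool_rot: [-0.0, -0.086, 0.996, -0.0]
contact_force: [0.4, -0.1, 1.0]
gripper_width: 0.002
grasp_force: 0.1
t: 9.5
eef_pos: [0.5527, 0.2263, 0.1337]
tool_rot: [-0.0, -0.086, 0.996, -0.0]
contact_force: [0.1, -0.8, 1.1]
gripper_width: 0.003
grasp_force: 0.0
```

View pics/s4.png

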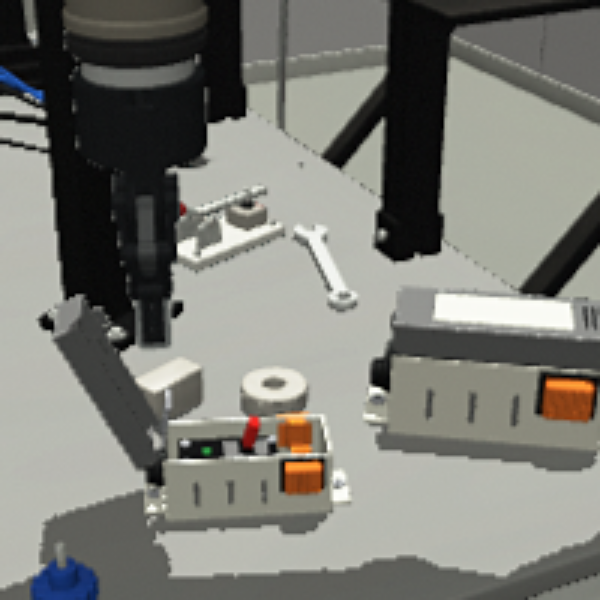

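The lid rests on its stop, leaning back at (100,380). Next is the toggle, at (250,433): back off, descend in front of it, and push.

```bash
python3 -m inch '[[0.03,0,0,0],[0.03,0,0,0],[0.033,0,0,0],[0,0,0.03,0],[0,0,0.03,0],[0,0,0.01,0],[0,0,0,0],[0,0,0,0]]' 0
python3 -m inch '[[-0.005,0,0,0],[-0.005,0,0,0],[-0.005,0,0,0],[-0.004,0,0,0],[0,0,0,0],[0,0,0,0]]'
python3 -m inch '[[-0.003,0,0,0],[-0.003,0,0,0],[0,0,0,0],[0,0,0,0]]'
```

```text
t: 10.35
eef_pos: [0.4617, 0.2106, 0.0646]
tool_rot: [0.0, -0.086, 0.996, 0.0]
contact_force: [0.4, -0.2, -0.2]
gripper_width: -0.002
grasp_force: 0.0
t: 10.95
eef_pos: [0.4802, 0.2137, 0.0639]
tool_rot: [0.0, -0.086, 0.996, 0.0]
contact_force: [0.3, -0.4, -0.6]
gripper_width: 0.0
grasp_force: 0.0
t: 11.35
eef_pos: [0.486, 0.2147, 0.0639]
tool_rot: [0.0, -0.086, 0.996, 0.0]
contact_force: [-1.1, -0.4, 0.3]
gripper_width: -0.003
grasp_force: 0.5
```

```bash
python3 -m inch '[[-0.002,0,0,0],[0,0,0,0],[0,0,0,0]]'
python3 -m inch '[[-0.002,0,0,0],[0,0,0,0],[0,0,0,0]]'
```

```text
t: 11.65
eef_pos: [0.4879, 0.215, 0.0639]
tool_rot: [0.0, -0.086, 0.996, 0.0]
contact_force: [-1.2, -1.0, 0.3]
gripper_width: -0.005
grasp_force: 0.7
t: 11.95
eef_pos: [0.4884, 0.2151, 0.0637]
tool_rot: [-0.001, -0.086, 0.996, -0.0]
contact_force: [-5.1, -1.1, 4.4]
gripper_width: 0.001
grasp_force: 3.3
```

```bash
python3 -m inch '[[-0.0015,0,0,0],[0,0,0,0],[0,0,0,0]]'
python3 -m inch '[[0.01,0,0,0],[0.02,0,-0.01,0],[0.01,0,-0.05,0],[0.02,0,-0.05,0],[0.02,0,-0.02,0],[0,0,0,0],[0,0,0,0],[0,0,0,0]]'
python3 - <<'E'
from station import bot
import cv2,numpy as np
c=bot.read_camera("side")["color"];t=bot.read_camera("top")["color"]
a=cv2.resize(c[170:270,220:320],(400,400),interpolation=cv2.INTER_CUBIC);b=cv2.resize(t[110:235,180:350],(400,294))
im=np.zeros((400,800,3),np.uint8);im[:,:400]=a;im[:294,400:]=b
cv2.imwrite("pics/f.png",im[:,:,::-1])
E
```

```text
t: 12.25
eef_pos: [0.4886, 0.2151, 0.0636]
tool_rot: [-0.003, -0.086, 0.996, -0.001]
contact_force: [-8.5, -2.5, 8.0]
gripper_width: -0.002
grasp_force: 5.7
t: 13.05
eef_pos: [0.4143, 0.2021, 0.1884]
tool_rot: [-0.0, -0.086, 0.996, -0.0]
contact_force: [0.3, -1.1, -0.5]
gripper_width: 0.003
grasp_force: 0.0
```

View pics/f.png

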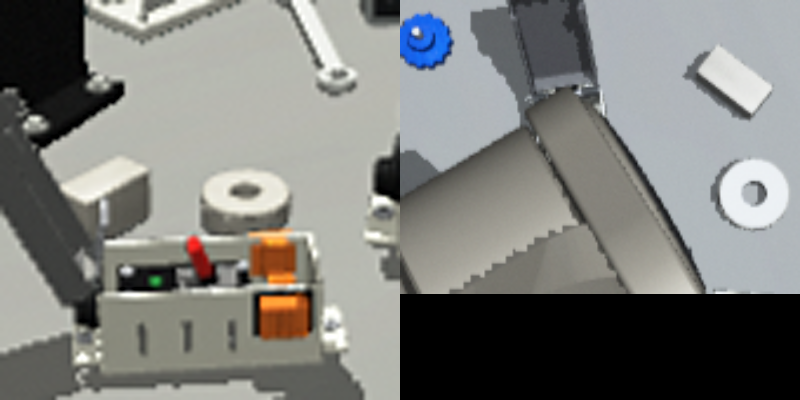

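The toggle now leans to the rear, tip (193,240) and base (207,277). The lid is open, and the ring, block and knob are unmoved. As a check, I compare its image slope with the slope expected at 0.7.

Run:
```python
from h import *
from station import bot
c=bot.read_camera("side");a=c["color"][225:245,255:285]
m=cv2.inRange(cv2.resize(cv2.cvtColor(a,cv2.COLOR_RGB2HSV),None,fx=4,fy=4),(0,190,80),(4,255,255))|cv2.inRange(cv2.resize(cv2.cvtColor(a,cv2.COLOR_RGB2HSV),None,fx=4,fy=4),(172,150,80),(180,255,255))
p=np.argwhere(m>0)[:,::-1]/4.+[255,225];l=cv2.fitLine(p.astype(np.float32),2,0,.01,.01).ravel();l*=np.sign(-l[1])
print(len(p),p.min(0),p.max(0),"lean deg",np.degrees(np.arctan2(l[0],-l[1])))
y=np.radians(9.85);X=np.array([np.cos(y),np.sin(y),0]);O=np.array([.4955,.2165,0])
for g in(.1,.5,.6,.7):
    q=g-.35;b=[np.array(proj(c,O+X*r*np.sin(q)+[0,0,.038+r*np.cos(q)])) for r in(.008,.022)];v=b[1]-b[0];print(g,b[1].round(1),np.degrees(np.arctan2(v[0],-v[1])))
```

```text
424 [267.25 229.75] [272.75 239.  ] lean deg -24.81656
0.1 [274.5 229.5] 15.783020990128414
0.5 [270.  229.5] -11.246900750516996
0.6 [268.9 229.8] -18.074416857596837
0.7 [267.9 230.1] -24.816869146144047
```

The measured lean is -24.8°, exactly what is expected at 0.7, so I'm handing in.

```bash
python3 -c "
from station import bot
print(bot.hand_in())"
```

```text
the job is handed in; nothing more can be done
None
```

The job is handed in after about 13 s of robot time: the lid is open on its stop, the red toggle is fully over towards the hinge (its lean in the camera image matches the on position), and the ring, block and knob were not touched.

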